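# Slip-test the slide shoes and set aside the worn ones

### The arm

A 6-joint arm with a two-finger parallel gripper is mounted at the origin on the work surface. World frame = base frame: x ahead of the robot, y to its left, z up, the work surface at z = 0. Lengths are in m, angles in rad, forces in N, time in s.
With the tool pointing down it reaches from about 0.25 to 0.8 m from the base axis. Payload 3.9 kg.
Tool frame: the origin (TCP) lies at the very end of the fingers, on their centre line; the grasp point (between the pads) lies robot.grip_depth behind it (robot.grip_depth is the distance from the TCP to the grasp point, in m); z points along the fingers, x is the direction in which the jaws open and shut, and the axes are right-handed (so a half turn about z gives the same grasp; the last joint's range is limited). The gripper opens to 85 mm and grips with 20 to 120 N. Pads are 22 mm wide; open, the fingers measure 114 mm over their backs; the gripper's body (76 mm by 85 mm) begins 54 mm behind the grasp point. The pads swing forward as they close: fully open they stand 13 mm farther back than shut.
Start: joints at [-1.19, 0.26, -0.138, 1.173, 0, 1.571], TCP at [0.195, -0.487, 0.193] pointing down, gripper open.
Joint ranges: [-2.78, 2.78], [-0.83, 1.72], [-1.28, 1.37], [-1.9, 2.12], [-1.57, 1.48], [-3.14, 3.14]. Speed limits (rad/s): [2.57, 2.57, 3.14, 3.14, 3.14, 3.14].

### API

Orientations are given as a unit quaternion [x, y, z, w].
In Python, from station import readout, optics, workorder, robot gives the robot as it stands.
- The arm moves only by the tool apply_moves, never from a script. Its argument "plan" is a list of rows, each a list of 5 numbers: the shift along the tool's x, y, z in m, then the turn about the tool's z in degrees, then the gripper's target within -1 to 1 (fully open at 1, half-way at 0, shut at -1). In form: [[x, y, z, yaw, gripper], ...]. A call has 1 to 12 rows; each row shifts and turns the commanded pose from where the row before left it, along the tool's axes as they then stand; what a row does not reach is not made up. A row lasts 1/12 s, in which the tool goes at most 41.7 mm and 7.16 degrees, less where a joint would pass 70% of its speed; a pose out of reach is approached as far as the arm can. A call with a gripper value outside its range is refused whole. The fingers move at their own pace and stop on an object; "squeeze" is the grip in N (left out, the last holds). Time passes only in rows, so rows that do not move let the fingers close. It gives the time, the measured TCP pose, the force and the opening at its end, in the units of the state.
- readout.state(): the state, without advancing time (a new reading comes with each control period).
- optics.capture(name): name is "side" or "top"; returns a dict with "img" (400x640x3 uint8, red, green, blue), "fovy" (degrees; the focal length in pixels is half the picture's height over the tangent of half this angle, whatever the lens; pixels are square), "cx", "cy" (the principal point, pixels), "dist_coeffs" ([k1, k2, p1, p2, k3] as OpenCV has them; the pictures are not rectified), "eye" and "orientation" of the camera in the world. Camera axes: x right, y up, looking along -z (the intrinsics and any distortion apply to the point x, -y, -z); pixel columns grow to the right and rows downward; lengths in m; the calibration is good to about 2 mm. A picture is of the moment at which its call begins. There is no depth.
- workorder.finish_job(): hands the job in, once; it reports no verdict.
The state is a dict: "time_s": time; "joint_pos": joint angles; "joint_vel": joint speeds; "joint_torque": joint torques, N m; "tool_pos": TCP position; "tool_rot": TCP orientation; "contact_force": force on the tool from outside, world axes, zero at the start; "ft_torque": the same for the moment, N m; "finger_gap": opening from 0.0 (shut) to 1.0 (fully open).
Only numpy, scipy, OpenCV 4.12 (cv2) and the standard library are available. Lean on these libraries where they do the work, as an engineer would, in place of code of your own. Each camera call takes 0.05 s, during which the arm holds its last target. There are 200 camera calls.

### The job

Slip-test the four steel slide shoes: raise the white test board by its bar until it stands against its stop, so that the shoes whose coating is still good slide off into the catch chute, then lower the board flat again without dropping it. Take the shoes that stuck to the board, which need recoating, and set them flat on the bottom of the open steel tray, sole down; leave the ones that slid in the chute and the other things on the bench where they are.

Things in the scene. Friction and masses are not known exactly. Their poses are not given: they have to be found in the camera images.
- stand: fixed stand of the slip-test ramp; origin on the bench under the middle of the board, x points down the slope (from the bar to the chute), y along the hinge. The white board lies flat on it at first (200 mm along x, 290 mm along y, its top 75 mm above the bench). Beyond the hinge lies the fixed catch chute, x = 103 to 240 mm, 290 mm wide, with a floor that falls away from the hinge and walls 90 mm above the bench
- board (a joint): tilt of the test board, rad: 0 flat, 0.42 (24 degrees) against its stop. It turns about the hinge and falls back if let go; raising it takes under 15 N at the bar. A good shoe begins to slide between 6 and 13 degrees; a worn one still holds at the stop
- board_hinge (a point): middle of the hinge line, at the low (chute) edge of the board, half-way through its 10 mm thickness, 70 mm above the bench; turns with the board: x in the board's plane away from the bar, z its upward normal
- board_bar (a point): middle of the round lifting bar, 12 mm thick and 120 mm long, parallel to the hinge, 245 mm from it and level with it when the board is flat; 45 mm clear of the board's free edge (centre to edge), on the robot's side. It is open between its two end arms and can be pinched from above with the fingers either side of it; it turns in the fingers as the board tilts
- shoe_a_mid (a point): one of four look-alike steel slide shoes: a flat foot 52 mm long (own x), 40 mm wide (own y), 8 mm thick, with an upright rib along its whole length in the middle, 16 mm wide, its top 38 mm above the sole; about 220 g. The point is the middle of the shoe, 19 mm above the sole; z is up. The letter tells nothing about the sole
- shoe_b_mid (a point): one of four look-alike steel slide shoes: a flat foot 52 mm long (own x), 40 mm wide (own y), 8 mm thick, with an upright rib along its whole length in the middle, 16 mm wide, its top 38 mm above the sole; about 220 g. The point is the middle of the shoe, 19 mm above the sole; z is up. The letter tells nothing about the sole
- shoe_c_mid (a point): one of four look-alike steel slide shoes: a flat foot 52 mm long (own x), 40 mm wide (own y), 8 mm thick, with an upright rib along its whole length in the middle, 16 mm wide, its top 38 mm above the sole; about 220 g. The point is the middle of the shoe, 19 mm above the sole; z is up. The letter tells nothing about the sole
- shoe_d_mid (a point): one of four look-alike steel slide shoes: a flat foot 52 mm long (own x), 40 mm wide (own y), 8 mm thick, with an upright rib along its whole length in the middle, 16 mm wide, its top 38 mm above the sole; about 220 g. The point is the middle of the shoe, 19 mm above the sole; z is up. The letter tells nothing about the sole
- shoe_a: the same shoe; origin at the middle of its sole
- shoe_b: the same shoe; origin at the middle of its sole
- shoe_c: the same shoe; origin at the middle of its sole
- shoe_d: the same shoe; origin at the middle of its sole
- tray_in (a point): centre of the inner floor of the open steel tray, 4 mm above the bench; inside 192 mm (its x) by 122 mm (its y), walls 24 mm above the inner floor. The tray is fixed to the bench and stands left or right of the ramp; it is to hold the stuck shoes side by side
- spool: reel of copper-coloured welding wire lying flat, 104 mm across, 45 mm high; origin at the centre of its underside. Leave alone
- magnet: flat arrow-shaped welding magnet, 70 by 44 mm, 16 mm high, lying near the bar; origin at the centre of its underside. Leave alone
- can: upright can with a paper label, 66 mm across, 130 mm high; origin at the centre of its underside. Leave alone
- angle: 70 mm offcut of steel angle, 40 mm high, lying near the bar; origin at the centre of its underside. Leave alone
There are look-alikes about, which are no part of the job. What is shaped like the shoe_d but green, pink or red is not meant.

How it is judged:
On the way, in this order (a step that is already met when the one before it is completed fails the run):
1. the board stands within 0.04 rad of its stop, the good shoes have slid into the chute and the worn ones lie still on the board (value of joint board above 0.38 rad and x of shoe_a_mid in the frame of stand between 0.115 and 0.24 m and y of shoe_a_mid in the frame of stand between -0.145 and 0.145 m and z of each of shoe_a_mid, shoe_c_mid in the frame of stand below 0.1 m and x of shoe_c_mid in the frame of stand between 0.115 and 0.24 m and y of shoe_c_mid in the frame of stand between -0.145 and 0.145 m and x of shoe_b_mid in the frame of board_hinge between -0.2 and -0.01 m and z of shoe_b_mid in the frame of board_hinge between 0.015 and 0.035 m and x of shoe_d_mid in the frame of board_hinge between -0.2 and -0.01 m and z of shoe_d_mid in the frame of board_hinge between 0.015 and 0.035 m and linear speed of each of shoe_b, shoe_d below 0.02 m/s), for 0.2 s.
2. the board is down flat again (value of joint board below 0.03 rad), for 0.1 s.
At the end, for the whole second after the job is handed in: the board is down flat (under 0.03 rad); every shoe that slid lies in the catch chute; every shoe that stuck stands flat (within 0.15 rad) on the floor of the tray, its middle at least 5 mm inside the walls; all at rest (value of joint board below 0.03 rad and x of shoe_a_mid in the frame of stand between 0.115 and 0.24 m and y of shoe_a_mid in the frame of stand between -0.145 and 0.145 m and z of each of shoe_a_mid, shoe_c_mid in the frame of stand below 0.1 m and x of shoe_c_mid in the frame of stand between 0.115 and 0.24 m and y of shoe_c_mid in the frame of stand between -0.145 and 0.145 m and x of shoe_b_mid in the frame of tray_in between -0.09 and 0.09 m and y of shoe_b_mid in the frame of tray_in between -0.056 and 0.056 m and z of each of shoe_b_mid, shoe_d_mid in the frame of tray_in below 0.026 m and angle between each of shoe_b_mid, shoe_d_mid's own z axis and vertical below 0.15 rad and x of shoe_d_mid in the frame of tray_in between -0.09 and 0.09 m and y of shoe_d_mid in the frame of tray_in between -0.056 and 0.056 m and linear speed of each of shoe_a, shoe_b, shoe_c, shoe_d below 0.02 m/s); the robot touches nothing.
It fails at once if the board is dropped (it falls faster than 2.2 rad/s) (velocity of joint board below -2.2 rad/s).
It fails at once if another thing on the bench is displaced by more than 30 mm (distance of any of spool, magnet, can, angle from where it was at the start of the episode above 0.03 m).
It also fails if it takes over 72 s, if anything falls off the work surface, if the arm or the gripper's body presses on something with over 40 N, if the wrist force passes 120 N, or if a joint passes its speed limit or range.

## Working session

There is one attempt and no reset: what is moved stays moved. The work goes in short steps, Python scripts to look and compute and a tool call to move; the robot and the scene stay as the last step left them, time stands still between calls to the robot, and variables do not carry over. Pictures are saved under pics/ and viewed, about 8 in all and at most 12, crops included, and the job is handed in when it is done.

Besides the shell and the picture viewer there is one more tool, called after "Emit:" as name(argument=value, ...) on one line, values as JSON. apply_moves: Moves the arm, as the interface text tells. Its arguments: {"type":"object","properties":{"plan":{"type":"array","items":{"type":"array","items":{"type":"number"}}},"squeeze":{"type":"number"}},"required":["plan"]}

```bash
mkdir -p pics
python3 - <<'E'
from station import readout, optics, workorder, robot
import cv2,numpy as np
print(robot.grip_depth, readout.state())
for n in("top","side"):
    c=optics.capture(n); cv2.imwrite(f"pics/{n}0.png",c["img"][:,:,::-1]); print({k:v for k,v in c.items() if k!="img"})
E
```

```text
0.0187 {'time_s': 0.0, 'joint_pos': array([-1.19005612e+00,  2.60708780e-01, -1.39380665e-01,  1.17272946e+00,
        1.15886118e-05,  1.57080697e+00]), 'joint_vel': array([-0.00151216, -0.00122496,  0.0001022 , -0.00172338, -0.00066463,
        0.00073411]), 'joint_torque': array([ 1.89021805e-03, -4.05675066e+01,  2.53924066e+01,  1.86986063e-02,
        1.70878398e-04,  2.91339113e-06]), 'tool_pos': array([ 0.19480917, -0.48668168,  0.19194764]), 'tool_rot': array([ 8.28129360e-01, -5.60536119e-01, -8.34235509e-04, -5.71653037e-04]), 'contact_force': array([-0.14071013, -0.01280919,  0.34790537]), 'ft_torque': array([-0.0363883 ,  0.00361469, -0.00500332]), 'finger_gap': 0.9959884435399953}
{'fovy': 55.9755415202401, 'cx': 322.3188523343128, 'cy': 197.50140859188107, 'dist_coeffs': array([0.03137228, 0.        , 0.        , 0.        , 0.        ]), 'eye': array([ 0.3536214 , -0.02113139,  0.95431989]), 'orientation': array([ 0.07569961, -0.07161217, -0.69409521,  0.71230127])}
{'fovy': 56.286239799655476, 'cx': 324.2336106505939, 'cy': 200.88075351714969, 'dist_coeffs': array([-0.03976803,  0.        ,  0.        ,  0.        ,  0.        ]), 'eye': array([0.52119517, 0.51755372, 0.74455564]), 'orientation': array([ 3.36281979e-03,  3.29929597e-01,  9.43999192e-01, -8.23352520e-04])}
```

View pics/top0.png

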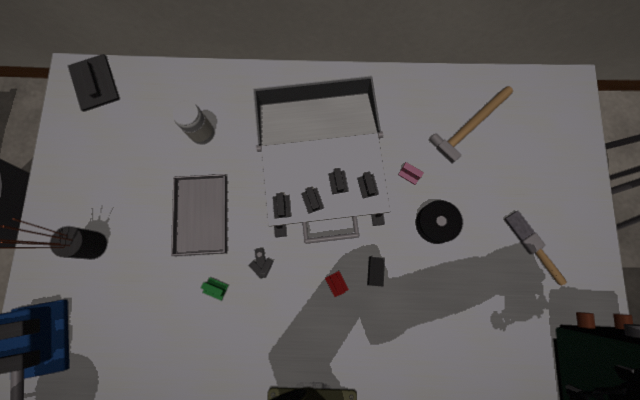

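View pics/side0.png

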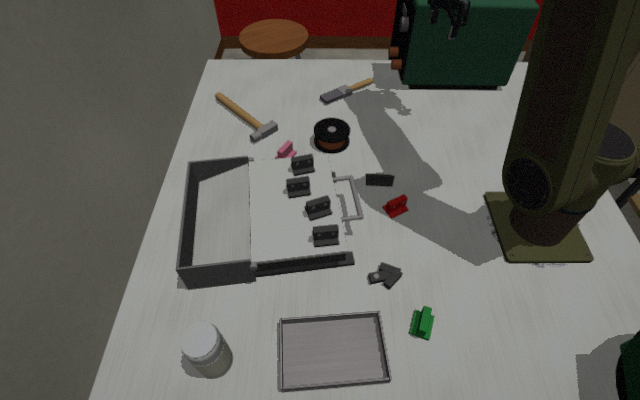

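```bash
cat > h.py <<'E'
from station import readout, optics, workorder, robot
import cv2,numpy as np
from scipy.spatial.transform import Rotation as R
def K(c):
    f=200/np.tan(np.radians(c["fovy"]/2)); return np.array([[f,0,c["cx"]],[0,f,c["cy"]],[0,0,1]])
def ray(c,px):
    u=cv2.undistortPoints(np.array(px,float).reshape(-1,1,2),K(c),c["dist_coeffs"])[:,0]
    return R.from_quat(c["orientation"]).apply(np.c_[u[:,0],-u[:,1],-np.ones(len(u))])
def onz(c,px,z):
    d=ray(c,px); return c["eye"]+d*((z-c["eye"][2])/d[:,2])[:,None]
def proj(c,p):
    q=R.from_quat(c["orientation"]).inv().apply(np.atleast_2d(p)-c["eye"])*[1,-1,-1]
    return cv2.projectPoints(q,np.zeros(3),np.zeros(3),K(c),c["dist_coeffs"])[0][:,0]
def crop(c,x0,y0,x1,y1,s,name):
    cv2.imwrite(f"pics/{name}.png",cv2.resize(c["img"][y0:y1,x0:x1,::-1],None,fx=s,fy=s,interpolation=cv2.INTER_CUBIC))
E
python3 - <<'E'
from h import *
c=optics.capture("top"); crop(c,160,130,400,290,3.3,"topc")
print("bar",onz(c,[[308,242],[357,236]],.07)); print("board",onz(c,[[262,146],[380,136],[389,212],[268,222]],.075))
print("tray",onz(c,[[174,177],[227,176],[227,254],[173,255]],.028))
s=optics.capture("side");crop(s,220,130,460,330,3.3,"sidec")
print("barS",onz(s,[[345,220],[361,217],[353,178]],.07));print("trayS",onz(s,[[279,315],[380,313],[388,380],[283,388]],.028))
E
```

```text
bar [[ 0.43346475  0.01722718  0.07      ]
 [ 0.450508   -0.09737225  0.07      ]]
board [[ 0.66531318  0.13801935  0.075     ]
 [ 0.69856535 -0.15184306  0.075     ]
 [ 0.50876322 -0.17214427  0.075     ]
 [ 0.47754828  0.11278671  0.075     ]]
tray [[0.59323863 0.36425514 0.028     ]
 [0.59941202 0.23068073 0.028     ]
 [0.4032756  0.21509653 0.028     ]
 [0.39787234 0.34537759 0.028     ]]
barS [[ 0.47017205  0.03438984  0.07      ]
 [ 0.43413162  0.0260213   0.07      ]
 [ 0.44631906 -0.09091415  0.07      ]]
trayS [[0.60545646 0.2356686  0.028     ]
 [0.40525525 0.23121663 0.028     ]
 [0.40207113 0.35603257 0.028     ]
 [0.58889712 0.36926801 0.028     ]]
```

View pics/topc.png

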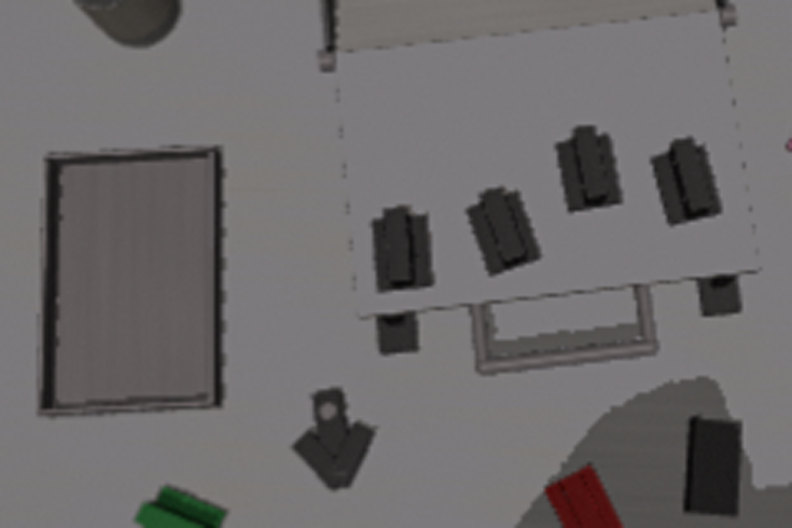

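View pics/sidec.png

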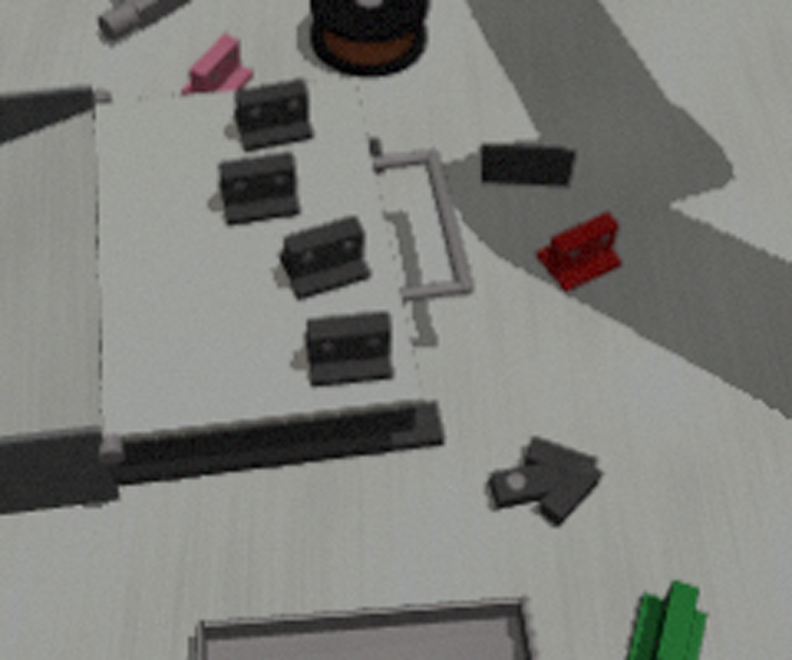

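Top view: board quad (262,146)-(380,136)-(389,212)-(268,222), with the bar from (306,240) to (358,235). The shoes are at about (282,205), (313,199), (339,181) and (368,184). The tray is at (200,215), on the robot's left. The bar measures about (0.44, -0.04) and the stand yaw about 6.4°. I'll yaw the tool first.

Emit:
apply_moves(plan=[[0,0,0,-6.8,-0.3],[0,0,0,-6.8,-0.3],[0,0,0,-6.8,-0.3],[0,0,0,-6.8,-0.3],[0,0,0,-6.8,-0.3],[0,0,0,-6.8,-0.3],[0,0,0,-6.8,-0.3],[0,0,0,-6.8,-0.3],[0,0,0,-6.8,-0.3],[0,0,0,-6.8,-0.3],[0,0,0,-6.6,-0.3]], squeeze=60)

```text
time_s: 1.12
tool_pos: [0.195, -0.4872, 0.1925]
tool_rot: [0.998, 0.059, -0.0, -0.0]
contact_force: [-0.0, 0.3, -0.6]
finger_gap: 0.347
```

```bash
cat >> h.py <<'E'
def tri(c,p,s,q):
    a=ray(c,[p])[0];b=ray(s,[q])[0]
    t=np.linalg.lstsq(np.c_[a,-b],s["eye"]-c["eye"],rcond=None)[0]
    P,Q=c["eye"]+t[0]*a,s["eye"]+t[1]*b
    return (P+Q)/2,np.linalg.norm(P-Q)
def togo(p,yaw=None):
    s=readout.state();r=R.from_quat(s["tool_rot"]);x=r.apply([1,0,0])
    a=np.degrees(np.arctan2(x[1],x[0]))
    print("tcp",s["tool_pos"].round(4),"xang",a.round(2),"gap",round(s["finger_gap"],3),"F",s["contact_force"].round(1),"t",s["time_s"])
    print("togo",r.inv().apply(np.array(p)-s["tool_pos"]).round(4), "tilt",np.degrees(np.arccos(-r.apply([0,0,1])[2])).round(2))
E
python3 - <<'E'
from h import *
c=optics.capture("top");s=optics.capture("side")
T=[[306.1,240],[358.5,234.8]]; S=[[220+466/3.3,130+290/3.3],[220+436/3.3,130+155/3.3]]
for p,q in zip(T,S): print(tri(c,p,s,q))
print(onz(c,T,.07).mean(0),onz(s,S,.07).mean(0))
H=[[160+338/3.3,130+52/3.3],[160+722/3.3,130+11/3.3]];print("hinge",onz(c,H,.075))
H=[[220+98/3.3,130+98/3.3],[220+104/3.3,130+435/3.3]];print("hingeS",onz(s,H,.075))
for z in(.113,): print("shoes",onz(c,[[160+x/3.3,130+y/3.3] for x,y in[(400,245),(503,228),(589,165),(686,180)]],z))
togo([.442,-.039,.15])
E
```

```text
(array([0.43578262, 0.02295029, 0.06378321]), np.float64(0.005870748486906619))
(array([ 0.45082341, -0.10047227,  0.06454171]), np.float64(0.0066159272681252344))
[ 0.44572158 -0.03951666  0.07      ] [ 0.44105111 -0.03291523  0.07      ]
hinge [[ 0.66596658  0.13701457  0.075     ]
 [ 0.70546753 -0.14888052  0.075     ]]
hingeS [[ 0.70324313 -0.14685118  0.075     ]
 [ 0.6637932   0.14306407  0.075     ]]
shoes [[ 0.5136582   0.07925431  0.113     ]
 [ 0.52744456  0.00860631  0.113     ]
 [ 0.57394679 -0.05008714  0.113     ]
 [ 0.56485716 -0.11783361  0.113     ]]
tcp [ 0.195  -0.4872  0.1926] xang 6.4 gap 0.349 F [ 0.2 -0.4 -0.6] t 1.2167
togo [ 0.2954 -0.4178  0.0428] tilt 0.03
```

Emit:
apply_moves(plan=[[0.01,-0.015,0,0,-0.3],[0.022,-0.03,0,0,-0.3],[0.022,-0.03,0,0,-0.3],[0.022,-0.03,0,0,-0.3],[0.022,-0.03,0,0,-0.3],[0.022,-0.03,0,0,-0.3],[0.022,-0.03,0,0,-0.3],[0.022,-0.03,0,0,-0.3],[0.022,-0.03,0,0,-0.3],[0.022,-0.03,0,0,-0.3],[0.022,-0.03,0,0,-0.3],[0.022,-0.03,0,-0.8,-0.3]])

```text
time_s: 2.22
tool_pos: [0.4075, -0.1146, 0.193]
tool_rot: [0.998, 0.061, 0.0, 0.0]
contact_force: [0.8, -0.3, 0.5]
finger_gap: 0.35
```

```bash
python3 -c "
from h import *
togo([.443,-.036,.13])"
```

```text
tcp [ 0.4075 -0.1146  0.193 ] xang 7.03 gap 0.35 F [ 0.8 -0.3  0.5] t 2.2167
togo [ 0.0448 -0.0737  0.063 ] tilt 0.03
```

Emit:
apply_moves(plan=[[0.015,-0.025,0.005,0,-0.3],[0.015,-0.025,0.02,0,-0.3],[0.015,-0.024,0.02,0,-0.3],[0,0,0.018,0,-0.3],[0,0,0,0,-0.3],[0,0,0,0,-0.3]])

```text
time_s: 2.72
tool_pos: [0.441, -0.0371, 0.1292]
tool_rot: [0.998, 0.062, -0.002, -0.0]
contact_force: [0.2, 0.3, -0.4]
finger_gap: 0.348
```

```bash
python3 -c "
from h import *
togo([.443,-.036,.0515])
c=optics.capture('top');s=optics.capture('side')
a=c['img'][170:270,250:400,::-1];b=s['img'][120:280,270:470,::-1]
f=cv2.resize(a,None,fx=2.6,fy=2.6,interpolation=2);g=cv2.resize(b,None,fx=2,fy=2,interpolation=2)
o=np.zeros((330,800,3),np.uint8);o[:260,:390]=f;o[:320,400:800]=g;cv2.imwrite('pics/m1.png',o)
"
```

```text
tcp [ 0.441  -0.0371  0.1292] xang 7.15 gap 0.348 F [ 0.2  0.3 -0.4] t 2.7167
togo [ 0.0023 -0.0008  0.0777] tilt 0.17
```

View pics/m1.png

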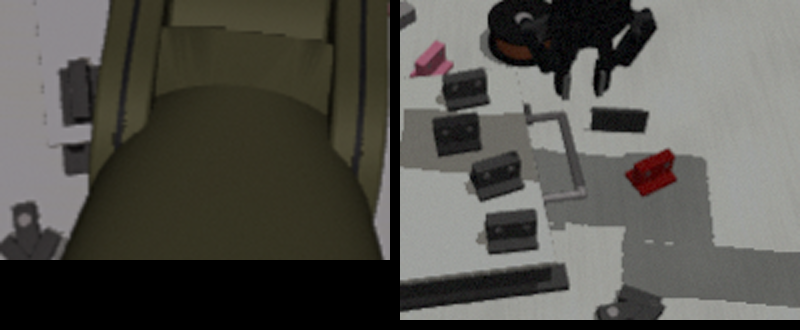

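```bash
python3 -c "
from h import *
s=optics.capture('side');st=readout.state()
p=proj(s,[st['tool_pos'],[.443,-.036,.07]]);print(p)
for d in([.01,0,0],[0,.01,0],[0,0,.01]):print(proj(s,np.array([.443,-.036,.07])+d)-p[1])
"
```

```text
[[357.50678439 177.28966124]
 [355.56622021 195.50111814]]
[[-4.2779766 -0.0168998]]
[[0.22814563 3.3350217 ]]
[[ 0.31258351 -2.73976821]]
```

```bash
python3 -c "
from h import *
s=optics.capture('side');st=readout.state()
p=proj(s,[st['tool_pos'],[.443,-.036,.07]])
im=s['img'].copy()
im=np.clip(im.astype(float)*1.8,0,255).astype(np.uint8)
i=cv2.resize(im[120:240,310:430],None,fx=5,fy=5,interpolation=2)[:,:,::-1].copy()
for u,v in p: cv2.circle(i,(int((u-310+.5)*5),int((v-120+.5)*5)),4,(0,0,255),-1)
cv2.imwrite('pics/z.png',i)
"
```

```text
(no output)
```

View pics/z.png

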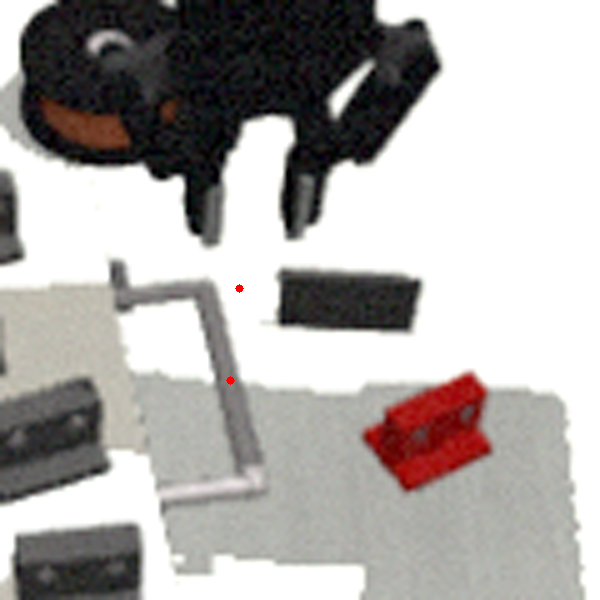

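```bash
python3 -c "
from h import *
s=optics.capture('side')
print(proj(s,[[.1948,-.4867,.1919],[.1948,-.4867,.2419]]))
im=cv2.imread('pics/side0.png');b=im[0:60,400:500].max(2)
for r in range(0,50,3): print(r,''.join('#' if v<35 else '.' for v in b[r,::2]))
im=s['img'][120:180,320:410].max(2)
print(proj(s,[readout.state()['tool_pos']]))
for r in range(0,60,3): print(120+r,''.join('#' if v<60 else '.' for v in im[r,::1]))
"
```

```text
[[436.60742452  47.23588953]
 [440.81266019  30.38964755]]
0 ########......################....................
3 ##.#####......###################.#...............
6 ##.######......##################.#...............
9 ###.########.######.###############.#..##..#..#..#
12 #########.###.#####################.##.##########.
15 ########.#.##.#.######################.##..##..###
18 #....#####.##########.#.############.####.#.######
21 #....####.####.#####.#..###########..#...#.#...##.
24 #....###..##.#.####..###############..#.###.##.#.#
27 #...##########.##.#######..####.######..########..
30 ###.####.#..#####..####...######.####.##.#.......#
33 ########.#.######...#.###.###########.##...#.#..#.
36 ############..####...###.#######.#########..#..###
39 ######.#..#####.#.##.###...#######.####.##.######.
42 #######....###..##.#.####.#.##.########...#.#.##.#
45 ########...##.########.##.##.#...#####..##..######
48 ############.##..#....####..##.####.##.#.#.##.#.##
[[357.46385211 177.26118623]]
120 .#####################...########################################.........................
12
[... 1102 characters left out ...]
...................................
159 ...........................#####.#............########....................................
162 ...........................#######............########....................................
165 ............................####.#.............###........................................
168 ...............................##.........................................................
171 ..........................................................................................
174 ............##................................###.........................................
177 .............#................................############################................
```

Side crop: fingertips end near (361,168), while the TCP projects to (357,177), so the real tips sit a bit high or back. The bar mark lies on the bar. I'll descend partway and compare.

Emit:
apply_moves(plan=[[0.002,0,0.01,0,-0.3],[0,0,0.015,0,-0.3],[0,0,0.012,0,-0.3],[0,0,0,0,-0.3],[0,0,0,0,-0.3]])

```text
time_s: 3.38
tool_pos: [0.444, -0.0375, 0.0931]
tool_rot: [0.998, 0.062, -0.0, -0.0]
contact_force: [0.0, 0.5, 1.0]
finger_gap: 0.35
```

```bash
python3 -c "
from h import *
togo([.443,-.036,.0515])
s=optics.capture('side');st=readout.state()
p=proj(s,[st['tool_pos'],[.443,-.036,.07]]);print(p)
im=np.clip(s['img'].astype(float)*1.8,0,255).astype(np.uint8)
i=cv2.resize(im[130:230,320:420],None,fx=5,fy=5,interpolation=2)[:,:,::-1].copy()
for u,v in p: cv2.circle(i,(int((u-320+.5)*5),int((v-130+.5)*5)),4,(0,0,255),-1)
cv2.imwrite('pics/z2.png',i)
"
```

```text
tcp [ 0.444  -0.0375  0.0931] xang 7.14 gap 0.35 F [0.  0.5 1. ] t 3.3833
togo [-0.0008 -0.0016  0.0416] tilt 0.02
[[355.54575043 188.46798312]
 [355.56622021 195.50111814]]
```

View pics/z2.png

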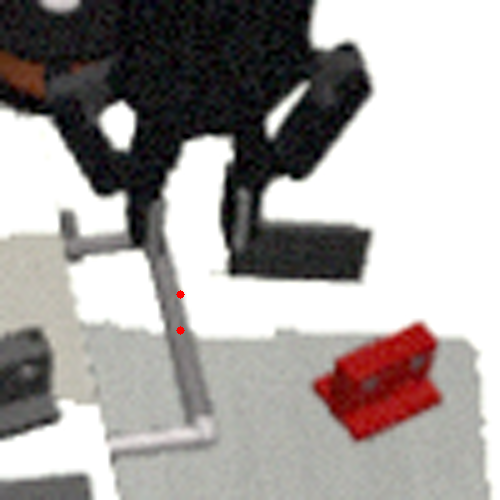

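Emit:
apply_moves(plan=[[0.003,-0.01,0,0,-0.1],[0,0,0.01,0,-0.1],[0,0,0.015,0,-0.1],[0,0,0.012,0,-0.1],[0,0,0.004,0,-0.1],[0,0,0,0,-0.1],[0,0,0,0,-0.1]])

```text
time_s: 4.02
tool_pos: [0.4466, -0.0264, 0.0524]
tool_rot: [0.998, 0.063, 0.0, -0.0]
contact_force: [-0.3, 0.4, 0.8]
finger_gap: 0.452
```

```bash
python3 -c "
from h import *
togo([.443,-.036,.0515])
s=optics.capture('side');st=readout.state()
p=proj(s,[st['tool_pos'],[.443,-.036,.07]]);print(p)
im=np.clip(s['img'].astype(float)*1.8,0,255).astype(np.uint8)
i=cv2.resize(im[130:230,320:420],None,fx=5,fy=5,interpolation=2)[:,:,::-1].copy()
cv2.imwrite('pics/z3.png',i)
"
```

```text
tcp [ 0.4466 -0.0264  0.0524] xang 7.23 gap 0.452 F [-0.3  0.4  0.8] t 4.0167
togo [-0.0048  0.009   0.0009] tilt 0.05
[[353.58019842 203.25820211]
 [355.56622021 195.50111814]]
```

View pics/z3.png

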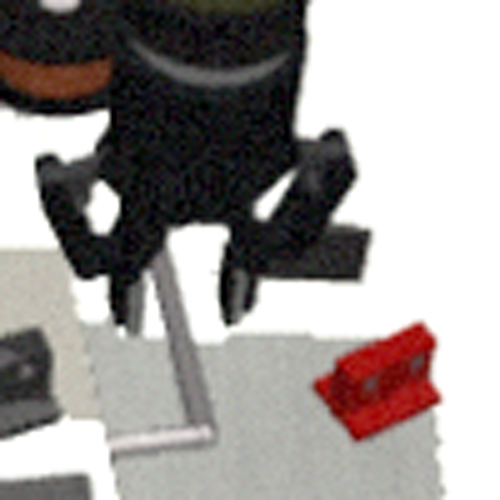

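Side crop: the fingertips at about (346,196) and (367,194) straddle the bar, which passes midway at about (357,196). I'll close.

Emit:
apply_moves(plan=[[0,0,0,0,-1],[0,0,0,0,-1],[0,0,0,0,-1],[0,0,0,0,-1],[0,0,0,0,-1],[0,0,0,0,-1]], squeeze=60)

```text
time_s: 4.57
tool_pos: [0.4461, -0.0268, 0.0519]
tool_rot: [0.998, 0.063, 0.0, -0.0]
contact_force: [-0.7, -0.2, 0.4]
finger_gap: -0.001
```

Emit:
apply_moves(plan=[[0,0,0,0,-0.1],[0,0,0,0,-0.1],[0,0,0,0,-0.1],[0,0,0.006,0,-0.1],[0,0,0.006,0,-0.1],[0,0,0.006,0,-0.1],[0,0,0,0,-0.5],[0,0,0,0,-1],[0,0,0,0,-1],[0,0,0,0,-1],[0,0,0,0,-1],[0,0,0,0,-1]])

```text
time_s: 5.57
tool_pos: [0.4435, -0.0269, 0.0334]
tool_rot: [0.998, 0.063, -0.002, 0.0]
contact_force: [-5.6, -0.7, 1.7]
finger_gap: 0.081
```

```bash
python3 -c "
from h import *
togo([.443,-.036,.0515])
s=optics.capture('side');st=readout.state()
im=np.clip(s['img'].astype(float)*1.8,0,255).astype(np.uint8)
i=cv2.resize(im[130:230,320:420],None,fx=5,fy=5,interpolation=2)[:,:,::-1].copy()
print(proj(s,[st['tool_pos']]))
cv2.imwrite('pics/z4.png',i)
"
```

```text
tcp [ 0.4435 -0.0269  0.0334] xang 7.21 gap 0.081 F [-5.6 -0.7  1.7] t 5.5667
togo [-0.0017  0.0089 -0.0181] tilt 0.24
[[354.4374055  208.12213085]]
```

The gap of 0.081 with a 5.6 N side force means only the tips pinch the top of the bar. The fingertips are really about 40 mm above the TCP reading, which agrees with the 10 px image offset. I'll open, go 20 mm lower and close.

Emit:
apply_moves(plan=[[0,0,0,0,-0.2],[0,0,0,0,-0.2],[0,0,0,0,-0.2],[0,0,0.005,0,-0.2],[0,0,0.005,0,-0.2],[0,0,0.005,0,-0.2],[0,0,0.005,0,-0.2],[0,0,0,0,-0.2]])

```text
time_s: 6.28
tool_pos: [0.445, -0.0267, 0.0126]
tool_rot: [0.998, 0.063, -0.001, -0.0]
contact_force: [-0.2, -0.3, 0.5]
finger_gap: 0.399
```

```bash
python3 -c "
from h import *
togo([.443,-.036,.0515])
s=optics.capture('side');st=readout.state()
im=np.clip(s['img'].astype(float)*1.8,0,255).astype(np.uint8)
i=cv2.resize(im[100:230,290:420],None,fx=4.6,fy=4.6,interpolation=2)[:,:,::-1].copy()
print(proj(s,[st['tool_pos']]))
cv2.imwrite('pics/z5.png',i)
"
```

```text
tcp [ 0.445  -0.0267  0.0126] xang 7.22 gap 0.399 F [-0.2 -0.3  0.5] t 6.2833
togo [-0.0032  0.009  -0.0389] tilt 0.12
[[353.18228789 213.27067287]]
```

View pics/z5.png

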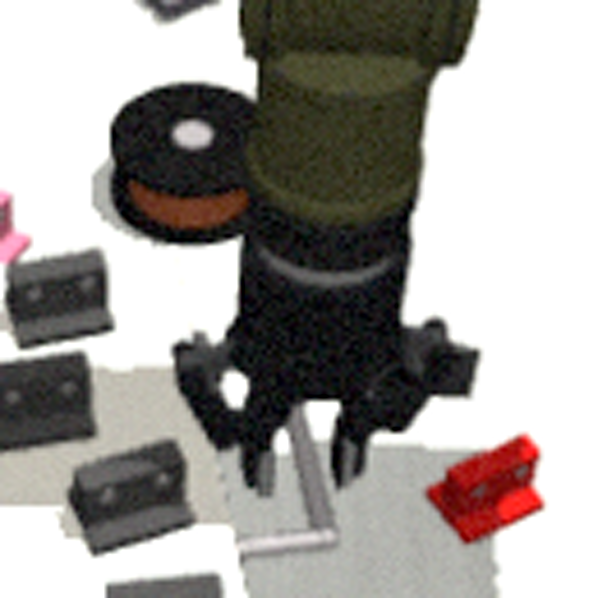

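Side crop: the fingers straddle the bar well below its top, with the bar running midway between the pads near (355,190). I'll close.

Emit:
apply_moves(plan=[[0,0,0,0,-0.6],[0,0,0,0,-1],[0,0,0,0,-1],[0,0,0,0,-1],[0,0,0,0,-1],[0,0,0,0,-1]], squeeze=60)

```text
time_s: 6.83
tool_pos: [0.4434, -0.0271, 0.0136]
tool_rot: [0.998, 0.063, -0.002, 0.0]
contact_force: [-4.4, -1.3, 5.1]
finger_gap: 0.118
```

Emit:
apply_moves(plan=[[-0.001,0,-0.002,0,-1],[0,0,-0.003,0,-1],[0.0001,0,-0.0034,0,-1],[0.0002,0,-0.0034,0,-1],[0.0002,0,-0.0034,0,-1],[0.0002,0,-0.0034,0,-1],[0.0003,0,-0.0034,0,-1],[0.0003,0,-0.0034,0,-1],[0.0004,0,-0.0034,0,-1],[0.0004,0,-0.0034,0,-1],[0.0005,0,-0.0034,0,-1],[0.0005,0,-0.0034,0,-1]])

```text
time_s: 7.83
tool_pos: [0.4464, -0.0266, 0.0527]
tool_rot: [0.998, 0.063, -0.001, 0.0]
contact_force: [-4.9, -2.1, -10.0]
finger_gap: 0.118
```

Emit:
apply_moves(plan=[[0.0005,0,-0.0033,0,-1],[0.0006,0,-0.0033,0,-1],[0.0006,0,-0.0032,0,-1],[0.0007,0,-0.0032,0,-1],[0.0007,0,-0.0032,0,-1],[0.0008,0,-0.0032,0,-1],[0.0008,0,-0.0032,0,-1],[0.0009,0,-0.0031,0,-1],[0.0009,0,-0.0031,0,-1],[0.001,0,-0.0031,0,-1],[0.001,0,-0.0031,0,-1],[0.001,0,-0.0031,0,-1]])

```text
time_s: 8.83
tool_pos: [0.4553, -0.0253, 0.0912]
tool_rot: [0.998, 0.063, -0.002, -0.0]
contact_force: [-6.8, -2.6, -4.6]
finger_gap: 0.115
```

```bash
python3 -c "
from h import *
togo([.443,-.036,.0515])"
```

```text
tcp [ 0.4553 -0.0253  0.0912] xang 7.22 gap 0.115 F [-6.8 -2.6 -4.6] t 8.8333
togo [-0.0134  0.0091  0.0397] tilt 0.2
```

Emit:
apply_moves(plan=[[0.0009,0,-0.003,0,-1],[0.0009,0,-0.003,0,-1],[0.0009,0,-0.003,0,-1],[0.0009,0,-0.003,0,-1],[0.0009,0,-0.003,0,-1],[0.0009,0,-0.0025,0,-1],[0.0005,0,-0.002,0,-1],[0,0,0,0,-1],[0,0,0,0,-1],[0,0,0,0,-1]])

```text
time_s: 9.67
tool_pos: [0.4627, -0.0242, 0.1111]
tool_rot: [0.998, 0.063, -0.0, -0.0]
contact_force: [-5.1, -0.2, -3.7]
finger_gap: 0.112
```

```bash
python3 -c "
from h import *
togo([.443,-.036,.0515])
c=optics.capture('top');s=optics.capture('side')
o=np.zeros((400,800,3),np.uint8);o[:320,:320]=cv2.resize(c['img'][60:240,230:410],(320,320));o[:,330:800]=cv2.resize(s['img'][100:300,165:400],(470,400))
cv2.imwrite('pics/up.png',np.clip(o[:,:,::-1].astype(float)*1.6,0,255).astype(np.uint8))
"
```

```text
tcp [ 0.4627 -0.0242  0.1111] xang 7.23 gap 0.112 F [-5.1 -0.2 -3.7] t 9.6667
togo [-0.021   0.0093  0.0596] tilt 0.05
```

View pics/up.png

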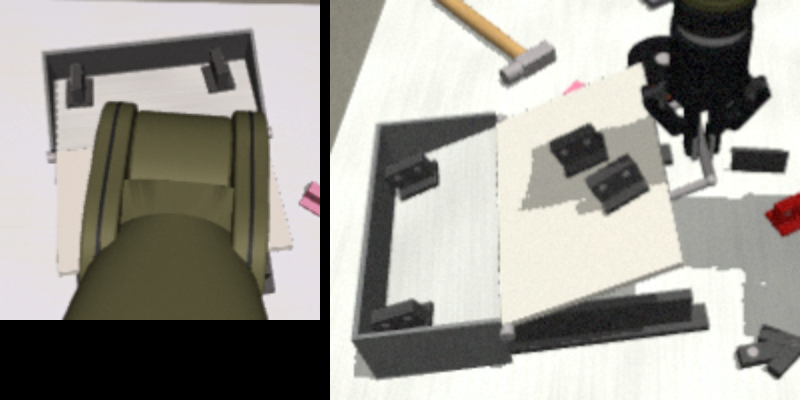

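At the stop, side view: the two middle shoes stay on the board at (578,150) and (617,183) in the composite. The outer two lie in the chute at (410,175) and (402,317). I'll nudge up until the stop is felt, to be sure of the angle.

Emit:
apply_moves(plan=[[0.0005,0,-0.0015,0,-1],[0.0005,0,-0.0015,0,-1],[0,0,0,0,-1],[0,0,0,0,-1]])

```text
time_s: 10.1
tool_pos: [0.4638, -0.0241, 0.1138]
tool_rot: [0.998, 0.063, -0.0, -0.0]
contact_force: [-5.0, 0.1, -2.7]
finger_gap: 0.12
```

Emit:
apply_moves(plan=[[0.0005,0,-0.0015,0,-1],[0.0005,0,-0.0015,0,-1],[0,0,0,0,-1],[0,0,0,0,-1]])

```text
time_s: 10.43
tool_pos: [0.4646, -0.024, 0.116]
tool_rot: [0.998, 0.063, -0.001, -0.0]
contact_force: [-5.4, 0.2, -8.3]
finger_gap: 0.117
```

```bash
python3 -c "
from h import *
togo([.443,-.036,.0515])
s=optics.capture('side');cv2.imwrite('pics/up2.png',s['img'][:,:,::-1])
im=s['img'].max(2).astype(int)
# free-edge far corner & near corner of the board: composite (645,65),(682,263)
for P in((645,65),(682,263),(498,115),(505,325)):
  print((165+(P[0]-330)/2,100+P[1]/2))
x=np.array([np.cos(.126),np.sin(.126)]);y=np.array([-x[1],x[0]])
h=np.array([.685,-.004])
for th in(.34,.38,.40,.42):
  e=[np.r_[h-.2*np.cos(th)*x-.005*0*x+k*.145*y,.07+.2*np.sin(th)+.005] for k in(-1,1)]
  print(th,proj(s,e).round(1).tolist())
"
```

```text
tcp [ 0.4646 -0.024   0.116 ] xang 7.23 gap 0.117 F [-5.4  0.2 -8.3] t 10.4333
togo [-0.0229  0.0093  0.0646] tilt 0.1
(322.5, 132.5)
(341.0, 231.5)
(249.0, 157.5)
(252.5, 262.5)
0.34 [[324.4, 133.1], [343.4, 232.8]]
0.38 [[323.3, 130.8], [342.1, 230.8]]
0.4 [[322.6, 129.7], [341.4, 229.8]]
0.42 [[322.0, 128.5], [340.7, 228.8]]
```

Emit:
apply_moves(plan=[[0.0004,0,-0.001,0,-1],[0.0004,0,-0.001,0,-1],[0,0,0,0,-1],[0,0,0,0,-1]])

```text
time_s: 10.82
tool_pos: [0.4645, -0.024, 0.1162]
tool_rot: [0.998, 0.063, -0.002, -0.0]
contact_force: [-1.4, -0.0, -26.5]
finger_gap: 0.117
```

Stop felt (−26.5 N, no further rise). I'll lower gently along the arc.

Emit:
apply_moves(plan=[[-0.0008,0,0.002,0,-1],[-0.0011,0,0.003,0,-1],[-0.0013,0,0.003,0,-1],[-0.0013,0,0.0032,0,-1],[-0.0012,0,0.0032,0,-1],[-0.0012,0,0.0032,0,-1],[-0.0011,0,0.0032,0,-1],[-0.0011,0,0.0033,0,-1],[-0.001,0,0.0033,0,-1],[-0.001,0,0.0033,0,-1],[-0.0009,0,0.0033,0,-1],[-0.0009,0,0.0033,0,-1]])

```text
time_s: 11.82
tool_pos: [0.4531, -0.0257, 0.0828]
tool_rot: [0.998, 0.063, 0.0, -0.0]
contact_force: [-10.1, 0.5, 0.1]
finger_gap: 0.111
```

Emit:
apply_moves(plan=[[-0.0008,0,0.0033,0,-1],[-0.0008,0,0.0033,0,-1],[-0.0008,0,0.0033,0,-1],[-0.0007,0,0.0033,0,-1],[-0.0007,0,0.0033,0,-1],[-0.0006,0,0.0033,0,-1],[-0.0006,0,0.0033,0,-1],[-0.0005,0,0.0033,0,-1],[-0.0004,0,0.0033,0,-1],[-0.0004,0,0.0033,0,-1],[-0.0003,0,0.0033,0,-1],[-0.0003,0,0.0033,0,-1]])

```text
time_s: 12.82
tool_pos: [0.4452, -0.0268, 0.0426]
tool_rot: [0.998, 0.063, -0.001, 0.0]
contact_force: [-10.1, -1.2, -2.0]
finger_gap: 0.113
```

Emit:
apply_moves(plan=[[-0.0002,0,0.0033,0,-1],[-0.0002,0,0.0033,0,-1],[-0.0001,0,0.0033,0,-1],[-0.0001,0,0.0033,0,-1],[0,0,0.003,0,-1],[0,0,0.003,0,-1],[0,0,0.002,0,-1],[0,0,0.002,0,-1],[0,0,0.001,0,-1],[0,0,0.001,0,-1]])

```text
time_s: 13.65
tool_pos: [0.4436, -0.027, 0.0169]
tool_rot: [0.998, 0.063, -0.002, 0.0]
contact_force: [-11.2, -1.1, -3.8]
finger_gap: 0.111
```

Emit:
apply_moves(plan=[[-0.001,0,0.001,0,-1],[-0.001,0,0.001,0,-1],[0,0,0.001,0,-1],[0,0,0.001,0,-1],[0,0,0,0,-1]])

```text
time_s: 14.07
tool_pos: [0.4438, -0.027, 0.014]
tool_rot: [0.998, 0.063, 0.0, -0.0]
contact_force: [-10.4, -0.4, 2.3]
finger_gap: 0.111
```

Emit:
apply_moves(plan=[[0,0,0.001,0,-1],[0,0,0.001,0,-1],[0,0,0.001,0,-1],[0,0,0,0,-1]])

```text
time_s: 14.4
tool_pos: [0.4439, -0.027, 0.0138]
tool_rot: [0.998, 0.063, 0.001, 0.0]
contact_force: [-19.0, 0.5, 30.6]
finger_gap: 0.117
```

Emit:
apply_moves(plan=[[0,0,-0.002,0,-1],[0,0,0,0,-0.6],[0,0,0,0,-0.2],[0,0,0,0,-0.2],[0,0,0,0,-0.2],[0,0,-0.015,0,-0.2],[0,0,-0.03,0,-0.2],[0,0,-0.03,0,-0.2],[0,0,-0.03,0,-0.2],[0,0,-0.02,0,-0.2],[0,0,0,0,-0.2]])

```text
time_s: 15.32
tool_pos: [0.4499, -0.0274, 0.1417]
tool_rot: [0.998, 0.063, 0.006, 0.001]
contact_force: [1.3, 0.0, -0.5]
finger_gap: 0.404
```

Run:
```python
from h import *
togo([.443,-.036,.0515]); print(readout.state()['joint_pos'].round(3))
s=optics.capture('side');c=optics.capture('top')
def dark(img,box,off):
    x0,y0,x1,y1=box; m=(img[y0:y1,x0:x1].max(2)<off).astype(np.uint8)
    n,l,st,ce=cv2.connectedComponentsWithStats(m)
    return [(st[i,:4]+[x0,y0,0,0],st[i,4],ce[i]+[x0,y0]) for i in range(1,n) if st[i,4]>60]
for n in("side0.png",None):
    im=s['img'] if n is None else cv2.imread("pics/side0.png")
    print(n); [print(*r) for r in dark(im,(265,145,335,255),80)]
v=np.zeros((400,800,3),np.uint8);v[:400,:440]=cv2.resize(s['img'][130:330,200:420],(440,400));v[:350,450:800]=cv2.resize(c['img'][60:260,230:430],(350,350))
cv2.imwrite('pics/dn.png',np.clip(v[:,:,::-1].astype(float)*1.5,0,255).astype(np.uint8))
# reference positions
x=np.array([.5274,.0086,.113]);print(proj(s,[x,[.574,-.050,.113]]))
```

```text
tcp [ 0.4499 -0.0274  0.1417] xang 7.21 gap 0.404 F [ 1.3  0.  -0.5] t 15.3167
togo [-0.009   0.0075  0.0901] tilt 0.73
[-0.061  0.154 -0.416  0.988  0.     1.384]
side0.png
[315 145  20   8] 136 [325.78676471 148.14705882]
[291 154  24  22] 389 [302.1285347  164.64010283]
[287 177  24  21] 423 [298.08983452 186.95744681]
[305 196  27  25] 462 [317.93722944 207.83333333]
[313 225  22  22] 439 [323.68109339 235.61047836]
None
[315 145  20   8] 136 [325.78676471 148.14705882]
[286 177  25  22] 443 [297.95485327 186.98645598]
[304 195  29  26] 490 [318.13265306 207.41836735]
[[319.2107467  198.67860158]
 [298.85328244 178.47302819]]
```

Run:
```python
from h import *
c=optics.capture('top');s=optics.capture('side')
t=cv2.imread('pics/top0.png')
st=R.from_quat
for (x0,y0,x1,y1) in((298,183,328,216),(326,164,352,198)):
    m=(t[y0:y1,x0:x1].max(2)<85).astype(np.uint8)
    n,l,sa,ce=cv2.connectedComponentsWithStats(m); i=1+np.argmax(sa[1:,4])
    k=cv2.findContours((l==i).astype(np.uint8),0,1)[0][0]
    r=cv2.minAreaRect(k); b=cv2.boxPoints(r)+[x0,y0]
    w=onz(c,b,.09); e=[w[1]-w[0],w[2]-w[1]]; L=max(e,key=np.linalg.norm)
    a=np.degrees(np.arctan2(L[1],L[0])); a=(a+90)%180-90
    print("area",sa[i,4],"sides",[round(float(np.linalg.norm(q)),3) for q in e],"yaw",a.round(1),"c.09",w.mean(0).round(4), "cent",(ce[i]+[x0,y0]).round(1))
sh=lambda cr:[160+cr[0]/3.3,130+cr[1]/3.3]
for nm,E in(("2",[(468,208),(490,275),(520,190),(540,260)]),("3",[(558,145),(572,212),(612,135),(622,205)])):
    w=onz(c,[sh(p) for p in E],.083);d=(w[0]-w[1]+w[2]-w[3])[:2];print(nm,w.mean(0),np.degrees(np.arctan2(d[1],d[0])))
S=cv2.imread('pics/side0.png')
for (x0,y0,x1,y1) in((300,190,338,226),(282,172,316,203)):
    m=(S[y0:y1,x0:x1].max(2)<85).astype(np.uint8);
    n,l,sa,ce=cv2.connectedComponentsWithStats(m); i=1+np.argmax(sa[1:,4]);l=(l==i)
    top=[(x0+x,y0+np.argmax(l[:,x])) for x in range(l.shape[1]) if l[:,x].sum()>8]
    f=np.array(top[2:-2]); p=np.polyfit(f[:,0],f[:,1],1); xs=np.array([f[0,0]-2,f[-1,0]+2])
    ee=np.c_[xs,np.polyval(p,xs)]; w=onz(s,ee,.113);print("side far edge of rib",ee.round(1).tolist(),w.round(4).tolist())
```

```text
area 399 sides [0.041, 0.059] yaw 21.1 c.09 [0.533  0.0111 0.09  ] cent [312.  199.6]
area 390 sides [0.041, 0.061] yaw 9.9 c.09 [ 0.5794 -0.049   0.09  ] cent [337.9 181.2]
2 [0.52998828 0.00849439 0.083     ] 18.488211728302932
3 [ 0.57508697 -0.05266688  0.083     ] 10.629214278560712
side far edge of rib [[306.0, 201.8], [329.0, 195.2]] [[0.5558, 0.0174, 0.113], [0.5061, -0.0013, 0.113]]
side far edge of rib [[287.0, 179.4], [309.0, 176.4]] [[0.6007, -0.0471, 0.113], [0.5512, -0.0564, 0.113]]
```

View pics/dn.png

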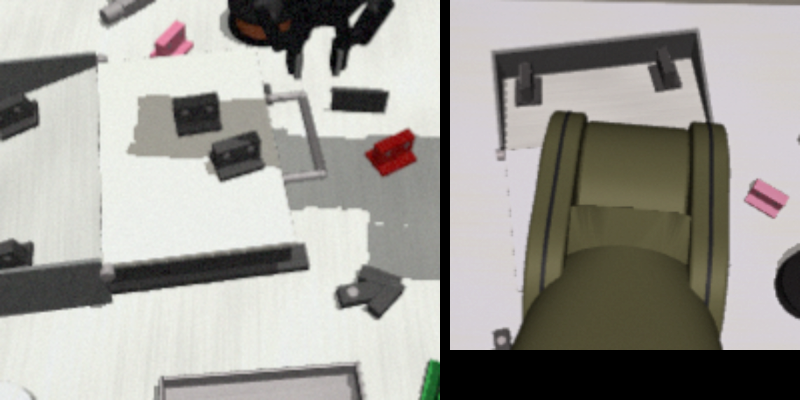

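Board flat and all clear. Both stuck shoes are unmoved at about (0.530, 0.0115) yaw 20° and (0.576, -0.0475) yaw 10°, and the two others are in the chute. I'll turn the jaws across the ribs.

Emit:
apply_moves(plan=[[0,0,0,-6.9,0],[0,0,0,-6.9,0.1],[0,0,0,-6.9,0.1],[0,0,0,-6.9,0.1],[0,0,0,-6.9,0.1],[0,0,0,-6.9,0.1],[0,0,0,-6.9,0.1],[0,0,0,-6.9,0.1],[0,0,0,-6.9,0.1],[0,0,0,-6.9,0.1],[0,0,0,-6.9,0.1],[0,0,0,-6.9,0.1]])

```text
time_s: 16.52
tool_pos: [0.443, -0.027, 0.1347]
tool_rot: [0.705, 0.709, -0.001, -0.001]
contact_force: [0.8, 0.2, 0.0]
finger_gap: 0.549
```

Emit:
apply_moves(plan=[[0,0,0,-6.9,0.1],[0,0,0,-6.9,0.1],[0,0,0,-6.5,0.1],[0,0,0,0,0.1]])

```text
time_s: 16.85
tool_pos: [0.443, -0.027, 0.1348]
tool_rot: [0.571, 0.821, -0.001, -0.001]
contact_force: [-0.2, -0.1, -0.4]
finger_gap: 0.552
```

```bash
python3 -c "
from h import *
togo([.530,.0115,.048])"
```

```text
tcp [ 0.443  -0.027   0.1348] xang 110.41 gap 0.552 F [-0.2 -0.1 -0.4] t 16.85
togo [0.0056 0.0952 0.0866] tilt 0.16
```

Emit:
apply_moves(plan=[[0.001,0.01,0,0,0.1],[0.001,0.02,0,0,0.1],[0.001,0.025,0.005,0,0.1],[0.001,0.025,0.01,0,0.1],[0.001,0.015,0.015,0,0.1],[0,0,0.012,0,0.1],[0,0,0,0,0.1]])

```text
time_s: 17.43
tool_pos: [0.5305, 0.0114, 0.0911]
tool_rot: [0.572, 0.82, -0.001, -0.002]
contact_force: [-1.5, 0.4, 0.0]
finger_gap: 0.547
```

```bash
python3 -c "
from h import *
togo([.530,.0115,.048])
s=optics.capture('side')
p=readout.state()['tool_pos'];print(proj(s,[p,p+[0,0,.04],[.530,.0115,.113]]).round(1))
b=s['img'][150:225,285:355].max(2)
for r in range(0,75,2): print(150+r,''.join('#' if v<42 else '+' if v<75 else '.' for v in b[r]))
"
```

```text
tcp [0.5305 0.0114 0.0911] xang 110.23 gap 0.547 F [-1.5  0.4  0. ] t 17.4333
togo [ 0.0002 -0.0002  0.0431] tilt 0.28
[[318.  205.5]
 [317.9 193.9]
 [318.  199.7]]
150 .............#############################################............
152 .............########################################+................
154 .............+######################################..................
156 ..............+####################################...................
158 ...............+#################################+....................
160 .................+##############################......................
162 ...................###########################........................
164 ...................+#########################.........................
166 .....................########################+........................
168 ......................#######################+........................
170 ......................########################........................
172 ......................+#################+####.........................
174 .......................+++#####
[... 1214 characters left out ...]
.........................
208 ....................#######++###############+.........................
210 .....................########################+........................
212 ......................########################++......................
214 ......................+#######################+.......................
216 .......................+###############++........................+....
218 ........................+#######+++................................+++
220 .........................+++.............................++++++++.....
222 .........................................................+............
224 ......................................................................
```

Emit:
apply_moves(plan=[[0,0,0.006,0,0.1],[0,0,0.008,0,0.1],[0,0,0.008,0,0.1],[0,0,0.008,0,0.1],[0,0,0.006,0,0.1],[0,0,0.004,0,0.1],[0,0,0,0,0.1]])

```text
time_s: 18.07
tool_pos: [0.5303, 0.0105, 0.0532]
tool_rot: [0.571, 0.821, -0.001, -0.001]
contact_force: [-0.2, 0.7, -0.3]
finger_gap: 0.553
```

Emit:
apply_moves(plan=[[0,0,0,0,-0.4],[0,0,0,0,-0.7],[0,0,0,0,-1],[0,0,0,0,-1],[0,0,0,0,-1],[0,0,0,0,-1],[0,0,0,0,-1]])

```text
time_s: 18.65
tool_pos: [0.5318, 0.0107, 0.0549]
tool_rot: [0.571, 0.821, 0.0, 0.0]
contact_force: [-1.1, 0.1, 4.1]
finger_gap: 0.171
```

Emit:
apply_moves(plan=[[0,0,-0.004,0,-1],[0,0,-0.01,0,-1],[0,0,-0.015,0,-1],[0,0,-0.015,0,-1],[0,0,-0.015,0,-1],[0,0,-0.005,0,-1],[0,0,0,0,-1]])

```text
time_s: 19.23
tool_pos: [0.5324, 0.0107, 0.1198]
tool_rot: [0.571, 0.821, 0.001, 0.001]
contact_force: [0.2, 0.8, -2.9]
finger_gap: 0.172
```

```bash
python3 -c "
from h import *
togo([.545,.297,-.0145])
s=optics.capture('side')
b=s['img'][150:225,270:355].max(2)
print((b[:,:]<75).sum())
for r in range(0,75,3): print(150+r,''.join('#' if v<42 else '+' if v<75 else '.' for v in b[r]))
"
```

```text
tcp [0.5324 0.0107 0.1198] xang 110.32 gap 0.172 F [ 0.2  0.8 -2.9] t 19.2333
togo [0.2643 0.1109 0.1343] tilt 0.16
1615
150 ..................................#######################################............
153 ........+.....+....................#########################+........................
156 ...................................+########################+........................
159 ....................................#######################+.........................
162 .....................................######################+.........................
165 ......................................+##############+...++..........................
168 .......................................##############++..............................
171 .........................................+############+..............................
174 .........................................#########++####+....+##+....................
177 ...............................+++####...###############+++++####+...................
180 .................#######################+#####################+....+.......
[... 570 characters left out ...]
........................##++.........................................+
204 .....................................................................................
207 .....................................................................................
210 .....................................................................................
213 .....................................................................................
216 ................................................................................+....
219 ..........................................................................+++++++++++
222 .....................................................................................
```

Emit:
apply_moves(plan=[[0.01,0.004,0,0,-1],[0.02,0.008,0,0,-1],[0.026,0.011,0,0,-1],[0.026,0.011,0,0,-1],[0.026,0.011,0,0,-1],[0.026,0.011,0,0,-1],[0.026,0.011,0,0,-1],[0.026,0.011,0,0,-1],[0.026,0.011,0,0,-1],[0.026,0.011,0,0,-1],[0.016,0.007,0,0,-1],[0.01,0.004,0,0,-1]])

```text
time_s: 20.28
tool_pos: [0.5428, 0.2991, 0.117]
tool_rot: [0.57, 0.821, -0.001, -0.001]
contact_force: [1.8, 0.3, -2.0]
finger_gap: 0.172
```

Emit:
apply_moves(plan=[[0,0,0.01,5.3,-1],[0,0,0.02,5.3,-1],[0,0,0.02,5.2,-1],[0,0,0.02,0,-1],[0,0,0.01,0,-1],[0,0,0,0,-1]])

```text
time_s: 20.78
tool_pos: [0.541, 0.2948, 0.0351]
tool_rot: [0.679, 0.734, -0.003, -0.001]
contact_force: [-0.4, 0.7, -3.6]
finger_gap: 0.171
```

```bash
python3 -c "
from h import *
togo([.545,.297,-.0145])
s=optics.capture('side')
cv2.imwrite('pics/tr.png',cv2.resize(np.clip(s['img'][180:400,180:420,::-1].astype(float)*1.5,0,255).astype(np.uint8),None,fx=2.5,fy=2.5))
print(proj(s,[readout.state()['tool_pos']]))
m=s['img'][290:400,265:400].max(2)
for r in range(0,110,5): print(290+r,''.join('#' if v<42 else '+' if v<75 else '.' for v in m[r,::2]))
"
```

```text
tcp [0.541  0.2948 0.0351] xang 94.5 gap 0.171 F [-0.4  0.7 -3.6] t 20.7833
togo [0.0021 0.0044 0.0496] tilt 0.4
[[310.21744001 344.33667684]]
290 ........########+++++++++#++#+++#++.................................
295 ........++##++##+#++#+++#++++++++++.................................
300 .........#+#+++##++##++++++++++.+#+.................................
305 .........####++++#+++#+++++.+++##++.................................
310 .........+#######++++++++######++#+.................................
315 ..........###################++###......+++.+..++++++++++...........
320 ........+++##############+++#####...................................
325 ........+...#########+++#######+.........................+..........
330 ........+......+#############+...........................+..........
335 ........+.......++##########+.............................+.........
340 ................++####+.+##++#+...........................+.........
345 ................+###++...##+...............................+........
350 ................++++.+...++++++............................+........
355 ....................##...+++...............................+........
360 ....................##+++++.................................+.......
365 ............................................................+.......
370 .............................................................+......
375 .............................................................+......
380 ..............................................................+.....
385 ..................................+++++++...........................
390 ..........++++..+...................................................
395 ....................................................................
```

Emit:
apply_moves(plan=[[0,0.003,0.008,0,-1],[0,0,0.01,0,-1],[0,0,0.01,0,-1],[0,0,0.006,0,-1],[0,0,0.004,0,-1],[0,0,0.003,0,-1],[0,0,0.002,0,-1],[0,0,0,0,-1]])

```text
time_s: 21.5
tool_pos: [0.5465, 0.2969, -0.005]
tool_rot: [0.679, 0.734, -0.0, -0.0]
contact_force: [0.1, -0.9, -2.3]
finger_gap: 0.172
```

Emit:
apply_moves(plan=[[0,0,0.003,0,-1],[0,0,0.002,0,-1],[0,0,0.002,0,-1],[0,0,0.0015,0,-1],[0,0,0,0,-1],[0,0,0,0,-1]])

```text
time_s: 22.0
tool_pos: [0.5466, 0.2969, -0.0133]
tool_rot: [0.679, 0.734, -0.0, -0.0]
contact_force: [0.5, 1.2, -1.5]
finger_gap: 0.166
```

Emit:
apply_moves(plan=[[0,0,0.0015,0,-1],[0,0,0.001,0,-1],[0,0,0,0,-1],[0,0,0,0,-1]])

```text
time_s: 22.33
tool_pos: [0.5466, 0.2969, -0.0158]
tool_rot: [0.679, 0.734, -0.0, -0.0]
contact_force: [-0.2, 0.3, -2.4]
finger_gap: 0.168
```

Emit:
apply_moves(plan=[[0,0,0.001,0,-1],[0,0,0.001,0,-1],[0,0,0,0,-1],[0,0,0,0,-1]])

```text
time_s: 22.67
tool_pos: [0.5468, 0.2971, -0.0161]
tool_rot: [0.679, 0.734, 0.0, 0.0]
contact_force: [-2.6, -1.6, 7.9]
finger_gap: 0.175
```

Emit:
apply_moves(plan=[[0,0,0,0,-0.5],[0,0,0,0,0],[0,0,0,0,0],[0,0,0,0,0],[0,0,-0.01,0,0],[0,0,-0.02,0,0],[0,0,-0.03,0,0],[0,0,-0.03,0,0.1],[0,0,-0.03,-3,0.1],[0,0,-0.02,-2.9,0.1],[0,0,0,0,0.1]])

```text
time_s: 23.58
tool_pos: [0.5501, 0.2989, 0.1286]
tool_rot: [0.639, 0.769, 0.005, 0.002]
contact_force: [0.4, 1.0, 1.7]
finger_gap: 0.55
```

```bash
python3 -c "
from h import *
togo([.576,-.0475,.085])
"
```

```text
tcp [0.5501 0.2989 0.1286] xang 100.5 gap 0.55 F [0.4 1.  1.7] t 23.5833
togo [-0.3454 -0.0381  0.0422] tilt 0.58
```

Emit:
apply_moves(plan=[[-0.014,-0.001,0,0,0.1],[-0.028,-0.003,0,0,0.1],[-0.034,-0.0035,0,0,0.1],[-0.034,-0.0035,0,0,0.1],[-0.034,-0.0035,0,0,0.1],[-0.034,-0.0035,0,0,0.1],[-0.034,-0.0035,0,0,0.1],[-0.034,-0.0035,0,0,0.1],[-0.034,-0.0035,0,0,0.1],[-0.034,-0.0035,0,0,0.1],[-0.02,-0.0015,0,0,0.1],[-0.01,-0.0005,0,0,0.1]])

```text
time_s: 24.58
tool_pos: [0.574, -0.051, 0.1211]
tool_rot: [0.642, 0.767, -0.001, -0.001]
contact_force: [-0.4, 0.1, -1.2]
finger_gap: 0.548
```

Emit:
apply_moves(plan=[[0,0,0.01,0,0.1],[0,0,0.015,0,0.1],[0,0,0.01,0,0.1],[0,0,0,0,0.1]])

```text
time_s: 24.92
tool_pos: [0.5725, -0.0461, 0.0839]
tool_rot: [0.64, 0.769, -0.002, -0.003]
contact_force: [-0.6, 1.3, -0.4]
finger_gap: 0.547
```

```bash
python3 -c "
from h import *
togo([.576,-.0475,.0525])
s=optics.capture('side')
b=s['img'][130:205,265:335].max(2)
for r in range(0,75,2): print(130+r,''.join('#' if v<42 else '+' if v<75 else '.' for v in b[r]))
"
```

```text
tcp [ 0.5725 -0.0461  0.0839] xang 100.49 gap 0.547 F [-0.6  1.3 -0.4] t 24.9167
togo [-0.0021  0.0034  0.0314] tilt 0.37
130 ...+++++++++###################################################.......
132 ++++++++.....#####################################################+++#
134 ++++++.......#########################################################
136 ++...........+########################################################
138 ..............+#######################################################
140 ...............+###############################+.#####+###############
142 ..................##########################+....#####+++++++#########
144 .....................+####################+......+#####+++++++++++++++
146 .......................+##################+.......+######+++++++++++++
148 .......................+###################.........+########+++++++++
150 ........................###################...........++##############
152 ...................++...###################................++#########
154 .........................########++++#####............................
156
[... 1171 characters left out ...]
.........................
188 ......................######################+.........................
190 ......................+#####################+.........................
192 .......................######################+........................
194 .......................+#####################+........................
196 .......................+##########++++................................
198 ........................++............................................
200 ......................................................................
202 ......................................................................
204 ......................................................................
```

Emit:
apply_moves(plan=[[-0.001,0.002,0.006,0,0.1],[0,0.001,0.008,0,0.1],[0,0,0.008,0,0.1],[0,0,0.005,0,0.1],[0,0,0.003,0,0.1],[0,0,0,0,0.1]])

```text
time_s: 25.47
tool_pos: [0.5778, -0.0478, 0.0563]
tool_rot: [0.64, 0.768, -0.0, -0.001]
contact_force: [0.1, -0.7, -0.0]
finger_gap: 0.547
```

Emit:
apply_moves(plan=[[0,0,0.001,0,-0.4],[0,0,0,0,-0.7],[0,0,0,0,-1],[0,0,0,0,-1],[0,0,0,0,-1],[0,0,0,0,-1],[0,0,0,0,-1]])

```text
time_s: 26.05
tool_pos: [0.579, -0.048, 0.0568]
tool_rot: [0.64, 0.768, 0.0, 0.0]
contact_force: [0.1, -0.1, 2.8]
finger_gap: 0.17
```

Emit:
apply_moves(plan=[[0,0,-0.004,0,-1],[0,0,-0.01,0,-1],[0,0,-0.015,0,-1],[0,0,-0.015,0,-1],[0,0,-0.015,0,-1],[0,0,-0.005,0,-1],[0,0,0,0,-1]])

```text
time_s: 26.63
tool_pos: [0.5799, -0.048, 0.122]
tool_rot: [0.64, 0.768, 0.001, 0.001]
contact_force: [-1.0, -0.4, -2.3]
finger_gap: 0.173
```

```bash
python3 -c "
from h import *
togo([.453,.289,-.0145])
"
```

```text
tcp [ 0.5799 -0.048   0.122 ] xang 100.42 gap 0.173 F [-1.  -0.4 -2.3] t 26.6333
togo [ 0.3545 -0.0642  0.1361] tilt 0.18
```

Emit:
apply_moves(plan=[[0.012,-0.002,0,0,-1],[0.024,-0.004,0,0,-1],[0.03,-0.0055,0,0,-1],[0.032,-0.006,0,0,-1],[0.032,-0.006,0,0,-1],[0.032,-0.006,0,0,-1],[0.032,-0.006,0,0,-1],[0.032,-0.006,0,0,-1],[0.032,-0.006,0,0,-1],[0.032,-0.006,0,0,-1],[0.032,-0.005,0,0,-1],[0.02,-0.003,0,0,-1]])

```text
time_s: 27.63
tool_pos: [0.4533, 0.28, 0.1191]
tool_rot: [0.639, 0.769, -0.001, -0.001]
contact_force: [-0.3, 0.1, -1.6]
finger_gap: 0.167
```

Emit:
apply_moves(plan=[[0.012,-0.002,0,3,-1],[0,0,0.01,3,-1],[0,0,0.02,0,-1],[0,0,0.02,0,-1],[0,0,0.02,0,-1],[0,0,0.01,0,-1],[0,0,0,0,-1],[0,0,0,0,-1]])

```text
time_s: 28.3
tool_pos: [0.451, 0.2884, 0.0396]
tool_rot: [0.679, 0.734, -0.001, -0.0]
contact_force: [0.2, -0.0, -2.3]
finger_gap: 0.168
```

```bash
python3 -c "
from h import *
togo([.453,.289,-.0145])
"
```

```text
tcp [0.451  0.2884 0.0396] xang 94.43 gap 0.168 F [ 0.2 -0.  -2.3] t 28.3
togo [0.0005 0.0022 0.0541] tilt 0.14
```

Emit:
apply_moves(plan=[[0,0.002,0.008,0,-1],[0,0,0.01,0,-1],[0,0,0.01,0,-1],[0,0,0.008,0,-1],[0,0,0.006,0,-1],[0,0,0.004,0,-1],[0,0,0.003,0,-1],[0,0,0.0015,0,-1],[0,0,0,0,-1],[0,0,0,0,-1]])

```text
time_s: 29.13
tool_pos: [0.4544, 0.2891, -0.01]
tool_rot: [0.679, 0.734, 0.0, 0.0]
contact_force: [0.8, 0.1, -1.4]
finger_gap: 0.174
```

Emit:
apply_moves(plan=[[0,0,0.0015,0,-1],[0,0,0.0015,0,-1],[0,0,0.001,0,-1],[0,0,0.001,0,-1],[0,0,0,0,-1],[0,0,0,0,-1]])

```text
time_s: 29.63
tool_pos: [0.4543, 0.2891, -0.0142]
tool_rot: [0.679, 0.734, 0.0, 0.0]
contact_force: [-2.0, -1.0, 5.2]
finger_gap: 0.168
```

Emit:
apply_moves(plan=[[0,0,0,0,-0.5],[0,0,0,0,0],[0,0,0,0,0],[0,0,0,0,0],[0,0,-0.01,0,0],[0,0,-0.02,0,0],[0,0,-0.03,0,0],[0,0,-0.035,0,0],[0,0,-0.035,0,0],[0,0,-0.035,0,0],[0,0,-0.01,0,0],[0,0,0,0,0]])

```text
time_s: 30.63
tool_pos: [0.4567, 0.2905, 0.1642]
tool_rot: [0.679, 0.734, 0.004, 0.001]
contact_force: [-0.3, -0.1, -0.2]
finger_gap: 0.5
```

Emit:
apply_moves(plan=[[-0.015,-0.002,0,0,0],[-0.03,-0.005,0,0,0],[-0.035,-0.005,0,0,0],[-0.035,-0.005,0,0,0],[-0.035,-0.005,0,0,0],[-0.035,-0.005,0,0,0],[-0.035,-0.005,0,0,0],[-0.035,-0.005,0,0,0],[-0.035,-0.005,0,0,0],[-0.02,-0.005,0,0,0],[-0.01,0,0,0,0],[0,0,0,0,0]])

```text
time_s: 31.63
tool_pos: [0.4301, -0.0356, 0.1582]
tool_rot: [0.681, 0.733, -0.001, -0.001]
contact_force: [-0.3, -0.9, -0.6]
finger_gap: 0.499
```

Run:
```python
from h import *
togo([.4,0,.15])
s=optics.capture('side');c=optics.capture('top')
v=np.zeros((560,800,3),np.uint8);v[:560,:490]=cv2.resize(s['img'][120:400,165:410],(490,560));v[:400,500:800]=cv2.resize(c['img'][60:260,150:300],(300,400))
cv2.imwrite('pics/end.png',np.clip(v[:,:,::-1].astype(float)*1.5,0,255).astype(np.uint8))
m=(c['img'][185:250,180:222].max(2)<75).astype(np.uint8);n,l,sa,ce=cv2.connectedComponentsWithStats(m)
for i in range(1,n):
    if sa[i,4]>80: print(sa[i],(ce[i]+[180,185]).round(1),onz(c,[ce[i]+[180,185]],.02).round(3))
```

```text
tcp [ 0.4301 -0.0356  0.1582] xang 94.2 gap 0.499 F [-0.3 -0.9 -0.6] t 31.6333
togo [ 0.0377 -0.0274  0.0083] tilt 0.2
[ 14   0  17  23 360] [201.8 196.2] [[0.547 0.292 0.02 ]]
[ 14  36  17  24 365] [201.6 232.8] [[0.454 0.284 0.02 ]]
```

View pics/end.png

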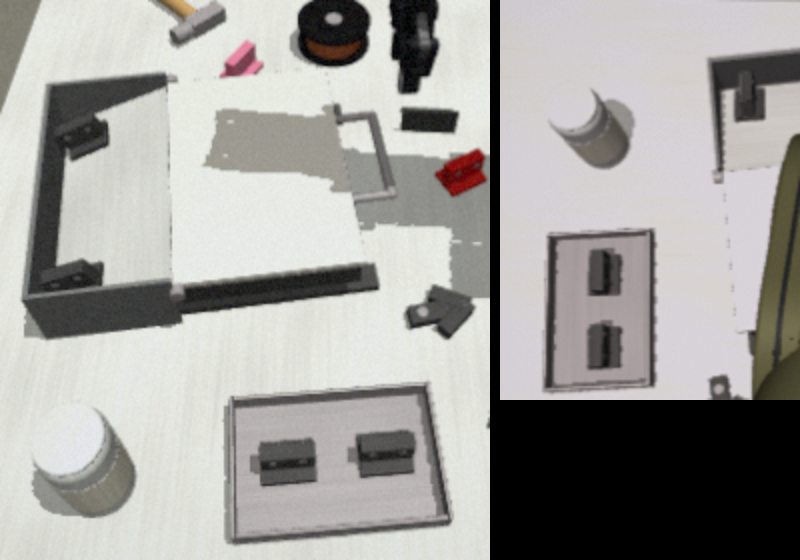

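The final view shows both shoes upright and well inside the tray, at side-composite (287,462) and (386,453). The board is flat, the two others are in the chute, and nothing else has moved. Handing in.

```bash
python3 -c "
from station import workorder
print(workorder.finish_job())"
```

```text
the job is handed in; nothing more can be done
None
```

The slip test is done and the job was handed in at about 32 s of the 72 s allowed; no verdict was reported.

- **Slip test:** I raised the board to its stop, felt as 26 N at the bar with no further rise. The two outer shoes slid into the chute and the two middle ones stuck. I lowered the board under control until it pressed on its rest at about 30 N.
- **Tray:** I set both stuck shoes in the tray at about (0.547, 0.292) and (0.454, 0.284). Each was released once I felt it touch the tray floor.
- **Last checks:** The final pictures show both shoes upright and well inside the tray walls, the board flat, and the other two shoes in the chute. The spool, magnet, angle and can look unmoved in the pictures; I did not measure them. The gripper was empty and clear of everything, with contact force near zero.
- **What disagreed:** The fingertips stood about 30 to 40 mm higher than the TCP reading, in the pictures and by touch. My first two closes on the bar failed because of it: one missed, and one pinched only its top. I corrected the height by contact after that. The bar also seems to have slipped about 3 mm in the fingers during the lift.

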